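# Sort the mixed-up specimen mounts at the hardness tester

## Robot

A 6-joint arm with a two-finger parallel gripper is mounted at the origin on the work surface. World frame = base frame: x ahead of the robot, y to its left, z up, the work surface at z = 0. Lengths are in m, angles in rad, forces in N, time in s.
With the tool pointing down it reaches from about 0.425 to 0.95 m from the base axis. Payload 3.5 kg.
Tool frame: the origin (TCP) lies at the very end of the fingers, on their centre line; the grasp point (between the pads) lies 19 mm behind it; y points along the fingers, z is the direction in which the jaws open and shut, and the axes are right-handed (so a half turn about y gives the same grasp; the last joint's range is limited). The gripper opens to 85 mm and grips with 20 to 120 N. Pads are 22 mm wide; open, the fingers measure 114 mm over their backs; the gripper's body (76 mm by 85 mm) begins 54 mm behind the grasp point. The pads swing forward as they close: fully open they stand 13 mm farther back than shut.
Start: joints at [0.987, 0.286, 1.577, -0, 1.279, -0.15], TCP at [0.284, 0.612, 0.231] pointing down, gripper open.
Joint ranges: [-2.77, 2.77], [-0.9, 2.22], [0.21, 2.48], [-1.53, 4.67], [0.24, 2.81], [-2.84, 2.84]. Speed limits (rad/s): [2.79, 2.79, 3.14, 3.14, 3.14, 3.14].

## Interface

Orientations are given as a unit quaternion [x, y, z, w].
In Python, from plant import ctrl gives the robot as it stands. The module is installed in compiled form; this text tells all that it offers.
- The arm moves only by the tool jog_arm, never from a script. Its argument "deltas" is a list of rows, each a list of 3 entries, a list of its own where there are three numbers: the turn, a rotation vector about the tool's x, y, z in rad, then the shift along the tool's x, y, z in m, then the opening, from 0 (shut) to 1 (fully open). In form: [[[wx, wy, wz], [dx, dy, dz], gripper], ...]. A call has 1 to 10 rows; each row is the pose to reach, as a shift and turn from the pose measured when the call began, along the tool's axes at that moment; what a row does not reach only later rows make up. A row lasts 1/12 s, in which the tool goes at most 41.7 mm and 7.16 degrees, less where a joint would pass 70% of its speed; a pose out of reach is approached as far as the arm can. A call with a gripper value outside its range is refused whole. The fingers move at their own pace and stop on an object; "force" is the grip in N (left out, the last holds). Time passes only in rows, so rows that repeat a pose let the fingers close. It gives the time, the measured TCP pose, the force and the opening at its end, in the units of the state.
- ctrl.get_state(): the state, without advancing time (a new reading comes with each control period).
- ctrl.read_camera(name): name is "scene" or "side" or "wrist"; returns a dict with "pixels" (400x640x3 uint8, blue, green, red), "range_z" (400x640 float32, m along the optical axis (not along the pixel's ray), 0 where there is no reading), "fx", "fy", "cx", "cy" (pixels), "T" (4x4, takes a point from camera to world coordinates); the wrist camera has in their place "mount" (4x4, takes a point from camera to tool coordinates, whose origin is the TCP and whose axes are the tool frame's). Camera axes: x right, y up, looking along -z (the intrinsics and any distortion apply to the point x, -y, -z); pixel columns grow to the right and rows downward; lengths in m; the calibration is good to about 2 mm. A picture is of the moment at which its call begins: read the wrist's pose just before it.
- ctrl.sign_off(): hands the job in, once; it reports no verdict.
The state is a dict: "time": time; "qpos": joint angles; "dq": joint speeds; "joint_efforts": joint torques, N m; "eef_pos": TCP position; "tcp_rot": TCP orientation; "contact_force": force on the tool from outside, world axes, zero at the start; "wrist_torque": the same for the moment, N m; "opening": opening from 0.0 (shut) to 1.0 (fully open).
Only numpy, scipy, OpenCV 4.12 (cv2) and the standard library are available. Lean on these libraries where they do the work, as an engineer would, in place of code of your own. Each camera call takes 0.05 s, during which the arm holds its last target.

## Task

The three specimen mounts are standing in the wrong nests: put each one into the nest of its own colour, standing upright with its polished face up and flat on the floor of the nest. Every coloured nest is taken, so park one mount for a while in the empty black nest; never put a mount down on the bench. Leave the little wooden case, the loupe and the steel V-block where they are.

Things in the scene. Friction and masses are not known exactly. Their poses are not given: they have to be found in the camera images.
- mount_red_center (a point): The red specimen mount: an upright red resin cylinder, 50 mm across and 36 mm high, about 0.1 to 0.2 kg, with a square of polished steel showing in its top face. This point is its centre, half-way up (18 mm above its underside and 18 mm below its top); z points to the polished face. It starts standing in the yellow nest. Held low, a gripper would meet the nest's rim: take it by its upper half, from above.
- mount_yellow_center (a point): The yellow specimen mount: an upright yellow resin cylinder, 50 mm across and 36 mm high, about 0.1 to 0.2 kg, with a disc of polished steel showing in its top face. This point is its centre, half-way up (18 mm above its underside and 18 mm below its top); z points to the polished face. It starts standing in the blue nest. Held low, a gripper would meet the nest's rim: take it by its upper half, from above.
- mount_blue_center (a point): The blue specimen mount: an upright blue resin cylinder, 50 mm across and 36 mm high, about 0.1 to 0.2 kg, with a bar of polished steel showing in its top face. This point is its centre, half-way up (18 mm above its underside and 18 mm below its top); z points to the polished face. It starts standing in the red nest. Held low, a gripper would meet the nest's rim: take it by its upper half, from above.
- nest_red_floor (a point): The nest for the red mount: a fixed round red plastic dish, foot 88 mm across, with a round recess 64 mm across. This point is the centre of the recess floor, 10 mm above the bench; the rim (outside 78 mm across) stands 4 mm above that floor, 14 mm above the bench. z points up. It does not move.
- nest_yellow_floor (a point): The nest for the yellow mount: a fixed round yellow plastic dish, foot 88 mm across, with a round recess 64 mm across. This point is the centre of the recess floor, 10 mm above the bench; the rim (outside 78 mm across) stands 4 mm above that floor, 14 mm above the bench. z points up. It does not move.
- nest_blue_floor (a point): The nest for the blue mount: a fixed round blue plastic dish, foot 88 mm across, with a round recess 64 mm across. This point is the centre of the recess floor, 10 mm above the bench; the rim (outside 78 mm across) stands 4 mm above that floor, 14 mm above the bench. z points up. It does not move.
- nest_black_floor (a point): The parking nest, empty at the start: a fixed round black plastic dish, foot 88 mm across, with a round recess 64 mm across. This point is the centre of the recess floor, 10 mm above the bench; the rim (outside 78 mm across) stands 4 mm above that floor, 14 mm above the bench. z points up. It does not move.
- case_center (a point): Bystander, not to be disturbed: a small closed wooden indenter case, 66 x 46 x 42 mm high, with a brass clasp. This point is its centre, 21 mm above the bench.
- loupe_center (a point): Bystander, not to be disturbed: an aluminium stand loupe with a greenish lens, 42 mm across and 44 mm high. This point is its centre, 22 mm above the bench.
- vblock_center (a point): Bystander, not to be disturbed: a dark steel V-block, 50 x 50 x 42 mm high, with its groove along its x axis. This point is its centre, 21 mm above the bench.

How it is judged:
On the way:
1. one of the three mounts stands parked in the black nest (((horizontal distance between mount_red_center and nest_black_floor below 0.012 m and z of mount_red_center in the frame of nest_black_floor between 0.014 and 0.022 m and angle between mount_red_center's own z axis and vertical below 0.08 rad and linear speed of mount_red below 0.02 m/s) or (horizontal distance between mount_yellow_center and nest_black_floor below 0.012 m and z of mount_yellow_center in the frame of nest_black_floor between 0.014 and 0.022 m and angle between mount_yellow_center's own z axis and vertical below 0.08 rad and linear speed of mount_yellow below 0.02 m/s) or (horizontal distance between mount_blue_center and nest_black_floor below 0.012 m and z of mount_blue_center in the frame of nest_black_floor between 0.014 and 0.022 m and angle between mount_blue_center's own z axis and vertical below 0.08 rad and linear speed of mount_blue below 0.02 m/s))), for 0.2 s.
At the end, for the whole second after the job is handed in: Each mount stands in the nest of its own colour: its centre within 12 mm of the nest's centre (anywhere inside the recess), its underside on the recess floor to within 4 mm, upright to within 0.08 rad with its polished face up, and at rest (below 0.02 m/s) (horizontal distance between mount_red_center and nest_red_floor below 0.012 m and z of mount_red_center in the frame of nest_red_floor between 0.014 and 0.022 m and angle between each of mount_red_center, mount_yellow_center, mount_blue_center's own z axis and vertical below 0.08 rad and linear speed of each of mount_red, mount_yellow, mount_blue below 0.02 m/s and horizontal distance between mount_yellow_center and nest_yellow_floor below 0.012 m and z of mount_yellow_center in the frame of nest_yellow_floor between 0.014 and 0.022 m and horizontal distance between mount_blue_center and nest_blue_floor below 0.012 m and z of mount_blue_center in the frame of nest_blue_floor between 0.014 and 0.022 m); the robot touches nothing.
It fails at once if a mount is put down on the bench (its centre less than 20 mm above the bench) (height (world z) of any of mount_red_center, mount_yellow_center, mount_blue_center below 0.02 m).
It fails at once if a mount is tipped over (more than 0.6 rad from upright) (angle between any of mount_red_center, mount_yellow_center, mount_blue_center's own z axis and vertical above 0.6 rad).
It fails at once if the wooden case, the loupe or the V-block is moved by more than 15 mm (distance of any of case_center, loupe_center, vblock_center from where it was at the start of the episode above 0.015 m).
It also fails if it takes over 88 s, if anything falls off the work surface, if the arm or the gripper's body presses on something with over 40 N, if the wrist force passes 120 N, or if a joint passes its speed limit or range.

## Working session

There is one attempt and no reset: what is moved stays moved. The work goes in short steps, Python scripts to look and compute and a tool call to move; the robot and the scene stay as the last step left them, time stands still between calls to the robot, and variables do not carry over. Pictures are saved under pics/ and viewed, and the job is handed in when it is done.

Besides the shell and the picture viewer there is one more tool, called after ">>>" as a command line: name --argument value ..., lists and objects as JSON in quotes. jog_arm: Moves the arm, as the interface text tells. Its arguments: {"type":"object","properties":{"deltas":{"type":"array","items":{"type":"array"}},"force":{"type":"number"}},"required":["deltas"]}

```bash
mkdir -p pics
python3 - <<'E'
from plant import ctrl
import cv2,numpy as np
s=ctrl.get_state();print(s)
for n in ["scene","side","wrist"]:
    c=ctrl.read_camera(n);cv2.imwrite(f"pics/{n}0.png",c["pixels"]);np.savez(f"{n}0.npz",**c)
    print(n,[k for k in c],c["fx"],c["fy"],c["cx"],c["cy"]);print(np.round(c.get("T",c.get("mount")),4))
E
```

```text
{'time': 0.0, 'qpos': array([ 9.86966685e-01,  2.87177374e-01,  1.57818568e+00, -5.76066693e-06,
        1.27863675e+00, -1.50032824e-01]), 'dq': array([-0.00159856, -0.0009103 ,  0.00016715, -0.00142794,  0.00140489,
       -0.00053624]), 'joint_efforts': array([ 1.31548088e-03, -4.05969322e+01, -2.92635065e+01, -8.80848052e-05,
        5.53212507e-03,  6.02139778e-06]), 'eef_pos': array([0.28333628, 0.61191622, 0.22993469]), 'tcp_rot': array([ 0.69133373, -0.15247343,  0.15186643, -0.68974352]), 'contact_force': array([-0.53299657,  0.60300254, -0.14861054]), 'wrist_torque': array([-0.01808288,  0.03182715,  0.00238392]), 'opening': 1.00075097194715}
scene ['pixels', 'range_z', 'fx', 'fy', 'cx', 'cy', 'T'] 494.5363810772076 494.5363810772076 319.33875144960547 202.2278155926029
[[ 0.0777 -0.7751  0.6271  1.0815]
 [ 0.997   0.0558 -0.0545 -0.0524]
 [ 0.0072  0.6294  0.777   0.741 ]
 [ 0.      0.      0.      1.    ]]
side ['pixels', 'range_z', 'fx', 'fy', 'cx', 'cy', 'T'] 438.9792491238589 438.9792491238589 312.0816123760635 202.9449995252282
[[-0.8811  0.3328 -0.336   0.2753]
 [-0.4726 -0.591   0.6538  0.5063]
 [ 0.019   0.7348  0.678   0.5626]
 [ 0.      0.      0.      1.    ]]
wrist ['pixels', 'range_z', 'fx', 'fy', 'cx', 'cy', 'mount'] 313.93046352538533 313.93046352538533 319.59826089787543 197.14175383952906
[[ 9.000e-04 -9.554e-01 -2.953e-01 -7.600e-02]
 [ 6.000e-04  2.953e-01 -9.554e-01 -1.426e-01]
 [ 1.000e+00  7.000e-04  8.000e-04 -6.000e-04]
 [ 0.000e+00  0.000e+00  0.000e+00  1.000e+00]]
```

View pics/scene0.png

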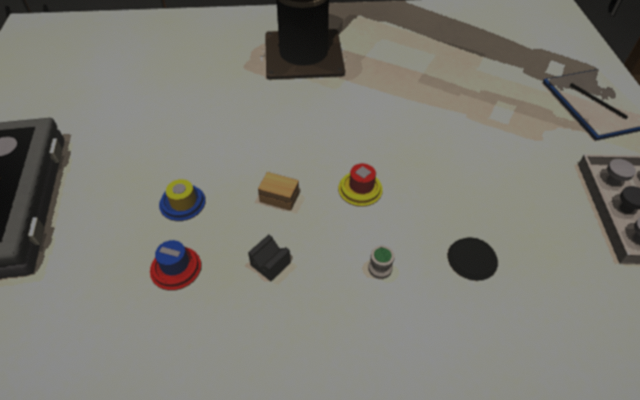

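View pics/side0.png

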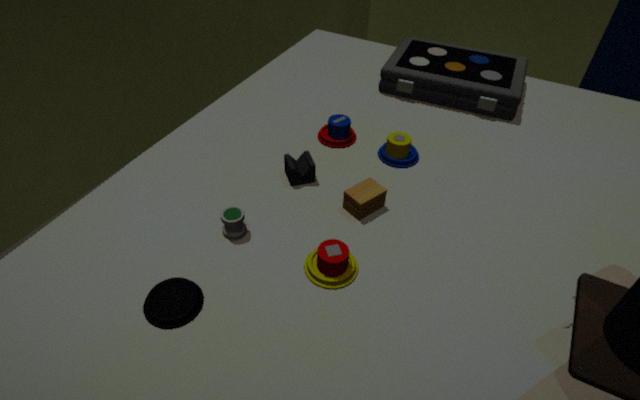

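View pics/wrist0.png

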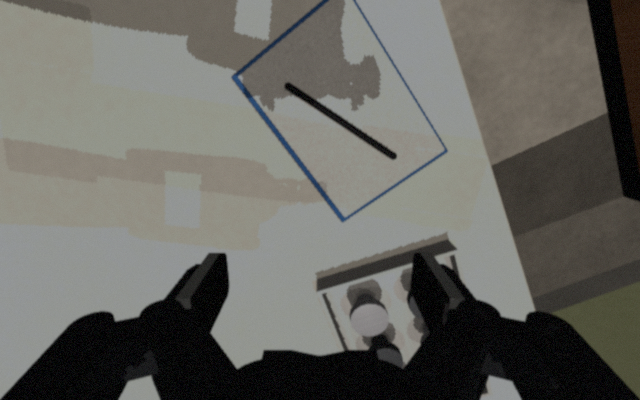

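```bash
cat > h.py <<'E'
import cv2,numpy as np
def rays(c,uv):
    uv=np.asarray(uv,float).reshape(-1,2)
    d=np.c_[(uv[:,0]-c["cx"])/c["fx"],-(uv[:,1]-c["cy"])/c["fy"],-np.ones(len(uv))]
    return d
def plane(c,uv,z,T=None):
    T=c["T"] if T is None else T
    d=rays(c,uv)@T[:3,:3].T; o=T[:3,3]
    return o+d*((z-o[2])/d[:,2])[:,None]
def cloud(c,uv,T=None):
    T=c["T"] if T is None else T
    uv=np.asarray(uv).reshape(-1,2); r=c["range_z"][uv[:,1],uv[:,0]]
    return (rays(c,uv)*r[:,None])@T[:3,:3].T+T[:3,3], r>0
def masks(im):
    h=cv2.cvtColor(im,cv2.COLOR_BGR2HSV);H,S,V=cv2.split(h)
    return {"red":((H<8)|(H>172))&(S>150)&(V>60),"yellow":(H>22)&(H<36)&(S>130)&(V>60),"blue":(H>100)&(H<125)&(S>130)&(V>40)}
def comps(m,amin=60):
    n,l,st,ce=cv2.connectedComponentsWithStats(m.astype(np.uint8),connectivity=8)
    return [(l==i,st[i],ce[i]) for i in range(1,n) if st[i][4]>=amin]
E
python3 - <<'E'
from h import *
for n in ["scene","side"]:
    c=dict(np.load(n+"0.npz"));im=c["pixels"]
    m=masks(im); m["black"]=(im.max(2)<40); m["green"]=(cv2.cvtColor(im,cv2.COLOR_BGR2HSV)[...,1]>70)&(im[...,1]>im[...,2]+15)
    for k in m:
        for mm,st,ce in comps(m[k],20):
            uv=np.argwhere(mm)[:,::-1];P,ok=cloud(c,uv);P=P[ok]
            if len(P)==0: continue
            print(n,k,st,np.round(ce,1),"med",np.round(np.median(P,0),3),"min",np.round(np.percentile(P,2,0),3),"max",np.round(np.percentile(P,98,0),3))
E
```

```text
scene red [351 164  24  20 264] [362.5 174.3] med [0.461 0.082 0.045] min [0.432 0.062 0.042] max [0.478 0.105 0.048]
scene red [150 249  51  41 928] [176.2 273.6] med [ 0.632 -0.252  0.01 ] min [ 0.588 -0.298  0.002] max [ 0.653 -0.221  0.016]
scene yellow [339 173  43  33 665] [359.  192.9] med [0.477 0.073 0.01 ] min [0.433 0.042 0.001] max [0.497 0.12  0.016]
scene yellow [166 180  27  21 328] [179.2 190.4] med [ 0.476 -0.258  0.046] min [ 0.449 -0.281  0.042] max [ 0.494 -0.237  0.048]
scene blue [550  85  90  53 177] [588.2 117.3] med [0.321 0.598 0.011] min [0.18  0.57  0.009] max [0.355 0.704 0.014]
scene blue [160 187  45  33 497] [181.1 207.3] med [ 0.489 -0.262  0.011] min [ 0.446 -0.301  0.002] max [ 0.507 -0.223  0.015]
scene blue [156 241  29  25 419] [169.9 253.4] med [ 0.615 -0.26   0.045] min [ 0.588 -0.282  0.043] max [ 0.632 -0.239  0.048]
scene black [   0    0  365   66 5554] [223.8  20.1] med [ 0.032 -0.043  0.031] min [-0.509 -0.954 -0.137] max [0.063 0.073 0.172]
scene black [ 576    0   64   75 2663] [617.7  27. ] med [-0.505  1.208 -0.265] min [-0.661  0.559
[... 9240 characters left out ...]
ed [0.059 0.034 0.013] min [ 0.02  -0.085  0.003] max [0.095 0.095 0.096]
side black [ 144  278   60   51 2353] [172.9 303.1] med [0.625 0.267 0.01 ] min [0.59  0.228 0.002] max [0.664 0.302 0.015]
side green [469  55  20   9 120] [479.   59.1] med [ 0.401 -0.671  0.07 ] min [ 0.38  -0.694  0.068] max [ 0.424 -0.649  0.072]
side green [329 115  21  12 151] [339.  120.5] med [ 0.603 -0.253  0.047] min [ 0.585 -0.278  0.044] max [ 0.627 -0.235  0.048]
side green [378 143  41  24 235] [397.8 156.1] med [ 0.452 -0.237  0.013] min [ 0.426 -0.285  0.003] max [ 0.505 -0.218  0.016]
side green [224 208  17  12 165] [232.  213.5] med [0.637 0.097 0.045] min [0.625 0.083 0.043] max [0.651 0.109 0.047]
```

Run:
```python
from h import *
mt={"red":(.45,.085),"yellow":(.47,-.257),"blue":(.61,-.258)}
ne={"n_yellow":(.455,.085),"n_blue":(.468,-.26),"n_red":(.61,-.258),"n_black":(.634,.26)}
ob={"case":(.45,-.07),"vblock":(.615,-.09),"loupe":(.637,.095)}
for n in ["scene","side"]:
    c=dict(np.load(n+"0.npz"));uv=np.argwhere(c["range_z"]>0)[:,::-1];P,_=cloud(c,uv)
    def near(p,lo,hi,r):
        d=np.hypot(P[:,0]-p[0],P[:,1]-p[1]);return P[(d<r)&(P[:,2]>lo)&(P[:,2]<hi)]
    def mec(Q):
        (x,y),r=cv2.minEnclosingCircle(Q[:,:2].astype(np.float32));return round(x,4),round(y,4),round(r,4)
    for k,p in mt.items():
        Q=near(p,.044,.052,.05);print(n,k,len(Q),mec(Q),"mean",Q.mean(0).round(4))
    for k,p in ne.items():
        Q=near(p,.0125,.017,.055);print(n,k,len(Q),mec(Q),"z",np.median(Q[:,2]).round(4))
    for k,p in ob.items():
        Q=near(p,.025,.055,.055);r=cv2.minAreaRect(Q[:,:2].astype(np.float32));print(n,k,np.round(r[0],3),np.round(r[1],3),round(r[2]),Q[:,2].max().round(3))
```

```text
scene red 359 (0.4542, 0.0844, 0.0256) mean [0.455  0.0843 0.0459]
scene yellow 407 (0.4705, -0.2611, 0.0264) mean [ 0.4713 -0.2597  0.046 ]
scene blue 531 (0.6089, -0.2601, 0.0256) mean [ 0.6098 -0.2606  0.0458]
scene n_yellow 222 (0.4584, 0.0818, 0.0392) z 0.0139
scene n_blue 239 (0.468, -0.2626, 0.039) z 0.014
scene n_red 290 (0.6136, -0.2603, 0.0391) z 0.0138
scene n_black 273 (0.6324, 0.2583, 0.0391) z 0.0136
scene case [ 0.468 -0.077] [0.067 0.048] 67 0.045
scene vblock [ 0.616 -0.097] [0.052 0.051] 45 0.045
scene loupe [0.64  0.093] [0.039 0.04 ] 27 0.048
side red 612 (0.451, 0.087, 0.0256) mean [0.4508 0.0885 0.0465]
side yellow 272 (0.4696, -0.2557, 0.0278) mean [ 0.4666 -0.2553  0.0466]
side blue 229 (0.6058, -0.2582, 0.0266) mean [ 0.6053 -0.257   0.0466]
side n_yellow 406 (0.4542, 0.0855, 0.0391) z 0.0142
side n_blue 209 (0.4637, -0.2606, 0.0399) z 0.0146
side n_red 177 (0.6097, -0.2566, 0.0394) z 0.0143
side n_black 569 (0.6297, 0.2615, 0.0394) z 0.0139
side case [ 0.466 -0.074] [0.067 0.048] 66 0.045
side vblock [ 0.614 -0.095] [0.05  0.054] 45 0.044
side loupe [0.637 0.096] [0.039 0.04 ] 32 0.048
```

```bash
cat > g.py <<'E'
import sys
from h import *
from plant import ctrl
from scipy.spatial.transform import Rotation as R
s=ctrl.get_state();p=s["eef_pos"];r=R.from_quat(s["tcp_rot"])
def go(x,y,z,yaw=None):
    # tool axes: y=down, x=yaw dir in the horizontal plane
    m=r.as_matrix();a=np.arctan2(m[1,0],m[0,0]) if yaw is None else yaw
    X=np.array([np.cos(a),np.sin(a),0]);Y=np.array([0,0,-1.]);Z=np.cross(X,Y)
    g=R.from_matrix(np.c_[X,Y,Z])
    return (r.inv()*g).as_rotvec().round(4), r.inv().apply(np.array([x,y,z])-p).round(4)
if __name__=="__main__":
    print("t",s["time"].__round__(2),"p",p.round(4),"open",round(s["opening"],3),"F",s["contact_force"].round(1),"q",s["qpos"].round(2));print(r.as_matrix().round(3).tolist())
    for a in sys.argv[1:]:
        v=[float(k) for k in a.split(",")];print(a,*go(*v))
E
python3 g.py .4527,.0857,.2,0 .4527,.0857,.2,3.14159
```

```text
t 0.15 p [0.2834 0.6121 0.2303] open 1.005 F [0.  0.6 0.5] q [ 0.99  0.29  1.58 -0.    1.28 -0.15]
[[0.907, -0.001, 0.42], [-0.42, -0.002, 0.907], [-0.0, -1.0, -0.002]]
.4527,.0857,.2,0 [ 0.0018 -0.4338 -0.0007] [ 0.3749  0.0309 -0.4064]
.4527,.0857,.2,3.14159 [9.0000e-04 2.7078e+00 2.4000e-03] [ 0.3749  0.0309 -0.4064]
```

>>> jog_arm --deltas '[[[0, -0.1, 0], [0.027, 0.002, -0.029], 1], [[0, -0.2, 0], [0.053, 0.004, -0.058], 1], [[0, -0.3, 0], [0.08, 0.006, -0.087], 1], [[0.002, -0.434, 0], [0.107, 0.009, -0.116], 1], [[0.002, -0.434, 0], [0.134, 0.011, -0.145], 1], [[0.002, -0.434, 0], [0.161, 0.013, -0.174], 1], [[0.002, -0.434, 0], [0.188, 0.015, -0.203], 1], [[0.002, -0.434, 0], [0.214, 0.018, -0.232], 1], [[0.002, -0.434, 0], [0.241, 0.02, -0.261], 1], [[0.002, -0.434, 0], [0.268, 0.022, -0.29], 1]]' --force 60

```text
time: 0.98
eef_pos: [0.4045, 0.2344, 0.2084]
tcp_rot: [-0.707, -0.0, 0.0, 0.707]
contact_force: [0.4, 0.3, 0.1]
opening: 0.998
```

```bash
python3 g.py .4527,.0857,.2,0
```

```text
t 0.98 p [0.4045 0.2344 0.2084] open 0.998 F [0.4 0.3 0.1] q [ 0.31 -0.16  2.09  0.    1.21 -1.26]
[[1.0, -0.001, -0.001], [0.001, 0.0, 1.0], [-0.001, -1.0, 0.0]]
.4527,.0857,.2,0 [-0.0004  0.0007 -0.0005] [ 0.0481  0.0083 -0.1488]
```

>>> jog_arm --deltas '[[[0, 0, 0], [0.012, 0.003, -0.037], 1], [[0, 0, 0], [0.024, 0.02, -0.074], 1], [[0, 0, 0], [0.036, 0.04, -0.111], 1], [[0, 0, 0], [0.048, 0.06, -0.149], 1], [[0, 0, 0], [0.048, 0.078, -0.149], 1], [[0, 0, 0], [0.048, 0.078, -0.149], 1], [[0, 0, 0], [0.048, 0.078, -0.149], 1], [[0, 0, 0], [0.048, 0.078, -0.149], 1]]'

```text
time: 1.65
eef_pos: [0.4527, 0.0862, 0.1311]
tcp_rot: [-0.707, -0.001, 0.001, 0.707]
contact_force: [0.6, -0.4, 1.0]
opening: 1.004
```

```bash
cat > w.py <<'E'
import sys
from g import *
c=ctrl.read_camera("wrist");n=sys.argv[1];cv2.imwrite(f"pics/{n}.png",c["pixels"])
t=np.eye(4);t[:3,:3]=r.as_matrix();t[:3,3]=p;T=t@c["mount"]
print("t",round(s["time"],2),"tcp",p.round(4))
uv=np.argwhere(c["range_z"]>0)[:,::-1];P,_=cloud(c,uv,T);P=P.reshape(-1,3)
D=np.hypot(P[:,0]-p[0],P[:,1]-p[1])
x0,y0=(float(sys.argv[2]),float(sys.argv[3])) if len(sys.argv)>3 else p[:2]
for nm,lo,hi,rad in [("top",.043,.05,.045),("rim",.012,.0165,.05)]:
    q=(np.hypot(P[:,0]-x0,P[:,1]-y0)<rad)&(P[:,2]>lo)&(P[:,2]<hi);Q=P[q]
    if len(Q)<10: print(nm,len(Q));continue
    e=cv2.minEnclosingCircle(Q[:,:2].astype(np.float32));print(nm,len(Q),np.round(e[0],4),round(e[1],4),"z",np.median(Q[:,2]).round(4),"px",uv[q].min(0),uv[q].max(0))
E
python3 w.py w1 .4527 .0857
```

```text
t 1.65 tcp [0.4527 0.0862 0.1311]
top 3111 [0.452  0.0867] 0.025 z 0.0461 px [289 172] [353 233]
rim 1747 [0.4548 0.0845] 0.0389 z 0.0138 px [274 150] [362 236]
```

View pics/w1.png

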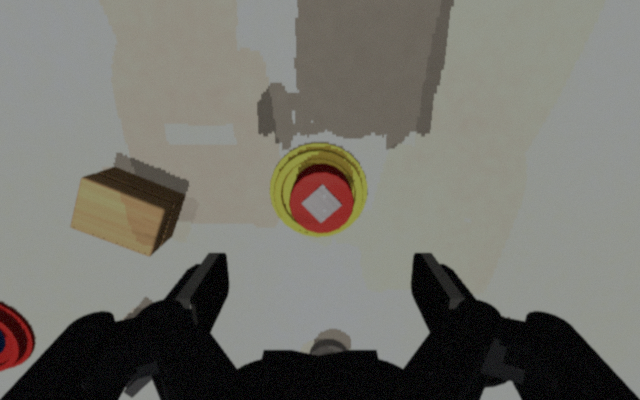

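The picture shows the red mount at about (321,203) inside the yellow ring centred near (319,190). The wrist, scene and side views agree to about 2 mm, so I'll go down and grip.

>>> jog_arm --deltas '[[[0, 0, 0], [-0.001, 0.03, 0.0], 1], [[0, 0, 0], [-0.001, 0.06, 0.0], 1], [[0, 0, 0], [-0.001, 0.085, 0.0], 1], [[0, 0, 0], [-0.001, 0.1, 0.0], 1], [[0, 0, 0], [-0.001, 0.112, 0.0], 1], [[0, 0, 0], [-0.001, 0.112, 0.0], 1], [[0, 0, 0], [-0.001, 0.112, 0.0], 0.7], [[0, 0, 0], [-0.001, 0.112, 0.0], 0.5], [[0, 0, 0], [-0.001, 0.112, 0.0], 0], [[0, 0, 0], [-0.001, 0.112, 0.0], 0]]' --force 60

```text
time: 2.53
eef_pos: [0.4541, 0.0868, 0.0217]
tcp_rot: [-0.707, -0.003, -0.001, 0.707]
contact_force: [-0.7, 1.4, 6.0]
opening: 0.565
```

>>> jog_arm --deltas '[[[0, 0, 0], [0, 0, 0], 0], [[0, 0, 0], [0, 0, 0], 0], [[0, 0, 0], [0, 0, 0], 0], [[0, 0, 0], [0, 0, 0], 0], [[0, 0, 0], [0, 0, 0], 0], [[0, 0, 0], [0, 0, 0], 0]]'

```text
time: 3.03
eef_pos: [0.454, 0.0867, 0.0218]
tcp_rot: [-0.707, -0.003, -0.001, 0.707]
contact_force: [-0.5, 0.9, 0.7]
opening: 0.57
```

```bash
python3 g.py
```

```text
t 3.03 p [0.454  0.0867 0.0218] open 0.57 F [-0.5  0.9  0.7] q [-0.03  0.11  2.22  0.    0.81 -1.61]
[[1.0, 0.005, -0.003], [0.003, 0.001, 1.0], [0.005, -1.0, 0.001]]
```

>>> jog_arm --deltas '[[[0, 0, 0], [0, -0.01, 0], 0], [[0, 0, 0], [0, -0.02, 0], 0], [[0, 0, 0], [0, -0.04, 0], 0], [[0, 0, 0], [0, -0.06, 0], 0], [[0, 0, 0], [0, -0.08, 0], 0], [[0, 0, 0], [0, -0.1, 0], 0], [[0, 0, 0], [0, -0.1, 0], 0], [[0, 0, 0], [0, -0.1, 0], 0]]'

```text
time: 3.7
eef_pos: [0.4545, 0.0867, 0.1234]
tcp_rot: [-0.707, -0.004, -0.002, 0.707]
contact_force: [-0.2, -0.1, -1.4]
opening: 0.568
```

```bash
python3 g.py .631,.26,.12,0
python3 - <<'E'
from plant import ctrl
import cv2,numpy as np
a=ctrl.read_camera("side")["pixels"];b=ctrl.read_camera("wrist")["pixels"]
cv2.imwrite("pics/l1.png",np.vstack([a[150:350,:],b[100:400]]))
E
```

```text
t 3.7 p [0.4545 0.0867 0.1234] open 0.568 F [-0.2 -0.1 -1.4] q [-0.03 -0.07  2.18  0.    1.03 -1.61]
[[1.0, 0.009, -0.003], [0.003, 0.0, 1.0], [0.009, -1.0, 0.0]]
.631,.26,.12,0 [-0.0004  0.0027  0.0092] [0.1769 0.0051 0.1729]
```

View pics/l1.png

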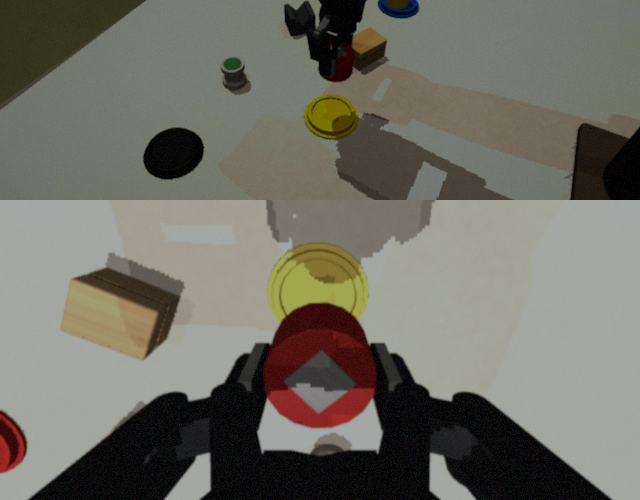

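The red mount is held upright at about (320,370), and the yellow nest is clear. I'll measure the mount's offset in the hand.

```bash
cat > held.py <<'E'
import sys
from g import *
c=ctrl.read_camera("wrist");cv2.imwrite(f"pics/{sys.argv[1]}.png",c["pixels"])
t=np.eye(4);t[:3,:3]=r.as_matrix();t[:3,3]=p;T=t@c["mount"];col=sys.argv[2]
m=masks(c["pixels"])[col]
uv=np.argwhere((c["range_z"]>0)&(c["range_z"]<.3)&m)[:,::-1];Pt,_=cloud(c,uv,c["mount"])  # tool frame
h=np.median(Pt[:,1]);top=np.percentile(Pt[:,1],5);q=Pt[:,1]<top+.004
Q=Pt[q];e=cv2.minEnclosingCircle(np.ascontiguousarray(Q[:,[0,2]]).astype(np.float32))
A=np.c_[Q[:,0],Q[:,2],np.ones(len(Q))];co=np.linalg.lstsq(A,Q[:,1],rcond=None)[0]
print("tcp",p.round(4),"held top circle tool x,z",np.round(e[0],4),round(e[1],4),"tool y of top",np.median(Q[:,1]).round(4),"slope",co[:2].round(3),"world z top",(np.median(Q[:,1])*-1+p[2]).round(4),len(Q))
uv=np.argwhere(c["range_z"]>0)[:,::-1];P,_=cloud(c,uv,T)
if len(sys.argv)>3:
    x0,y0=float(sys.argv[3]),float(sys.argv[4]);Q=P[(np.hypot(P[:,0]-x0,P[:,1]-y0)<.055)&(P[:,2]>.012)&(P[:,2]<.0165)]
    e=cv2.minEnclosingCircle(Q[:,:2].astype(np.float32));print("rim",len(Q),np.round(e[0],4),round(e[1],4))
E
python3 held.py h1 red .455 .085
```

```text
tcp [0.4526 0.0867 0.1208] held top circle tool x,z [-0.002   0.0001] 0.0251 tool y of top -0.0242 slope [0.002 0.001] world z top 0.145 6223
rim 1459 [0.4549 0.0843] 0.0388
```

>>> jog_arm --deltas '[[[0, 0, 0], [0.012, 0, 0.012], 0], [[0, 0, 0], [0.036, 0, 0.035], 0], [[0, 0, 0], [0.06, 0, 0.058], 0], [[0, 0, 0], [0.085, 0, 0.082], 0], [[0, 0, 0], [0.11, 0, 0.106], 0], [[0, 0, 0], [0.135, 0, 0.13], 0], [[0, 0, 0], [0.155, 0, 0.15], 0], [[0, 0, 0], [0.17, 0, 0.165], 0], [[0, 0, 0], [0.18, 0, 0.173], 0], [[0, 0, 0], [0.18, 0, 0.173], 0]]'

```text
time: 4.68
eef_pos: [0.6324, 0.2615, 0.1182]
tcp_rot: [-0.707, -0.001, 0.001, 0.707]
contact_force: [-1.0, 0.1, -1.2]
opening: 0.566
```

>>> jog_arm --deltas '[[[0, 0, 0], [0, 0, 0], 0], [[0, 0, 0], [0, 0, 0], 0]]'

```text
time: 4.85
eef_pos: [0.6309, 0.2609, 0.1158]
tcp_rot: [0.707, -0.0, -0.003, -0.707]
contact_force: [-0.1, -0.8, -1.7]
opening: 0.564
```

```bash
python3 held.py h2 red .631 .26; python3 g.py .633,.26,.03,0
```

```text
tcp [0.6309 0.2609 0.1158] held top circle tool x,z [-0.0018 -0.0001] 0.0252 tool y of top -0.0241 slope [0.    0.001] world z top 0.1399 6311
rim 1526 [0.6305 0.2613] 0.0388
t 4.9 p [0.6309 0.2608 0.1163] open 0.567 F [-0.2 -0.7 -2. ] q [ 0.24  0.41  1.64  0.    1.1  -1.33]
[[1.0, -0.003, -0.004], [0.004, -0.001, 1.0], [-0.003, -1.0, -0.001]]
.633,.26,.03,0 [ 0.0005  0.0036 -0.0033] [ 0.0023  0.0863 -0.0007]
```

View pics/h2.png

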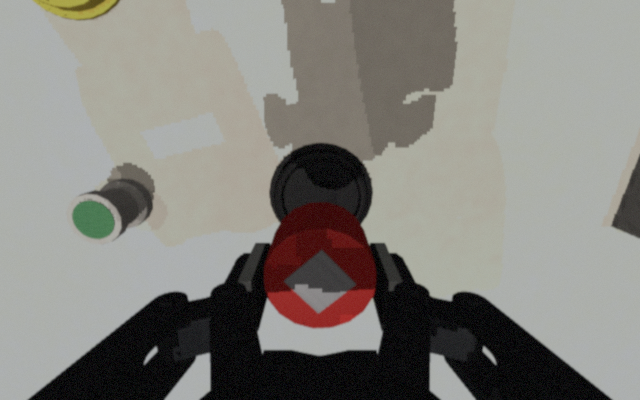

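The red mount is at (320,270), with the black nest at (320,190) just behind it in the view. I'll lower it.

>>> jog_arm --deltas '[[[0, 0, 0], [0.002, 0.02, 0], 0], [[0, 0, 0], [0.002, 0.045, 0], 0], [[0, 0, 0], [0.002, 0.065, 0], 0], [[0, 0, 0], [0.002, 0.08, 0], 0], [[0, 0, 0], [0.002, 0.086, 0], 0], [[0, 0, 0], [0.002, 0.09, 0], 0], [[0, 0, 0], [0.002, 0.093, 0], 0], [[0, 0, 0], [0.002, 0.093, 0], 0], [[0, 0, 0], [0.002, 0.093, 0], 0]]'

```text
time: 5.65
eef_pos: [0.6335, 0.2609, 0.0247]
tcp_rot: [0.707, 0.001, -0.002, -0.707]
contact_force: [-0.2, -0.9, -1.4]
opening: 0.564
```

```bash
python3 g.py .633,.261,.022,0
```

```text
t 5.65 p [0.6335 0.2609 0.0247] open 0.564 F [-0.2 -0.9 -1.4] q [ 0.24  0.53  1.66  0.    0.95 -1.33]
[[1.0, -0.001, -0.004], [0.004, -0.0, 1.0], [-0.001, -1.0, -0.0]]
.633,.261,.022,0 [ 0.0001  0.0036 -0.0012] [-0.0005  0.0027  0.0001]
```

>>> jog_arm --deltas '[[[0, 0, 0], [-0.0005, 0.0015, 0], 0], [[0, 0, 0], [-0.0005, 0.003, 0], 0], [[0, 0, 0], [-0.0005, 0.003, 0], 0], [[0, 0, 0], [-0.0005, 0.003, 0], 0.7], [[0, 0, 0], [-0.0005, 0.003, 0], 0.85], [[0, 0, 0], [-0.0005, 0.003, 0], 1], [[0, 0, 0], [-0.0005, 0.003, 0], 1], [[0, 0, 0], [-0.0005, 0.003, 0], 1], [[0, 0, 0], [-0.0005, 0.003, 0], 1], [[0, 0, 0], [-0.0005, 0.003, 0], 1]]'

```text
time: 6.48
eef_pos: [0.6331, 0.2609, 0.0217]
tcp_rot: [0.707, 0.001, -0.002, -0.707]
contact_force: [0.1, -1.2, 0.3]
opening: 1.001
```

>>> jog_arm --deltas '[[[0, 0, 0], [0, -0.01, 0], 1], [[0, 0, 0], [0, -0.03, 0], 1], [[0, 0, 0], [0, -0.06, 0], 1], [[0, 0, 0], [0, -0.09, 0], 1], [[0, 0, 0], [0, -0.1, 0], 1], [[0, 0, 0], [0, -0.1, 0], 1]]'

```text
time: 6.98
eef_pos: [0.636, 0.2617, 0.1272]
tcp_rot: [-0.706, -0.004, -0.001, 0.708]
contact_force: [-0.3, 0.2, 0.8]
opening: 0.997
```

```bash
python3 w.py w2 .6305 .261; python3 g.py .47,-.2585,.12,0
```

```text
t 6.98 tcp [0.636  0.2617 0.1272]
top 3256 [0.6314 0.2607] 0.025 z 0.0462 px [286 167] [351 229]
rim 1673 [0.6311 0.2612] 0.0389 z 0.0139 px [274 142] [365 228]
t 7.03 p [0.6343 0.2612 0.124 ] open 1.0 F [ 0.5  0.1 -0. ] q [ 0.24  0.41  1.63  0.    1.1  -1.33]
[[1.0, 0.003, -0.004], [0.004, 0.001, 1.0], [0.003, -1.0, 0.001]]
.47,-.2585,.12,0 [-0.001   0.0036  0.003 ] [-0.1662  0.003  -0.5191]
```

View pics/w2.png

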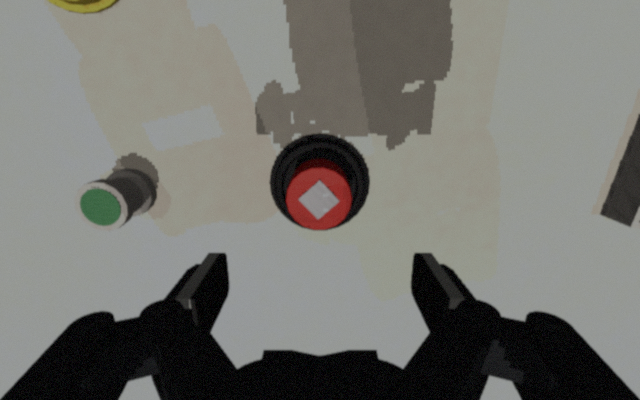

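The red mount is parked at (320,198), concentric with the black nest and with its top at 46 mm. Next is the yellow mount.

>>> jog_arm --deltas '[[[0, 0, 0], [-0.011, 0, -0.035], 1], [[0, 0, 0], [-0.022, 0, -0.07], 1], [[0, 0, 0], [-0.034, 0, -0.105], 1], [[0, 0, 0], [-0.045, 0, -0.14], 1], [[0, 0, 0], [-0.056, 0, -0.175], 1], [[0, 0, 0], [-0.067, 0, -0.21], 1], [[0, 0, 0], [-0.078, 0, -0.245], 1], [[0, 0, 0], [-0.09, 0, -0.28], 1], [[0, 0, 0], [-0.101, 0, -0.315], 1], [[0, 0, 0], [-0.112, 0, -0.35], 1]]'

```text
time: 7.87
eef_pos: [0.521, -0.09, 0.1206]
tcp_rot: [-0.706, -0.001, 0.002, 0.708]
contact_force: [1.0, -0.2, -0.2]
opening: 1.003
```

```bash
python3 g.py .47,-.2585,.12,0
```

```text
t 7.87 p [ 0.521  -0.09    0.1206] open 1.003 F [ 1.  -0.2 -0.2] q [-0.36  0.09  2.02  0.    1.03 -1.94]
[[1.0, -0.001, -0.004], [0.004, 0.003, 1.0], [-0.001, -1.0, 0.003]]
.47,-.2585,.12,0 [-0.0027  0.0038 -0.0015] [-0.0516  0.0002 -0.1683]
```

>>> jog_arm --deltas '[[[0, 0, 0], [-0.01, 0, -0.034], 1], [[0, 0, 0], [-0.021, 0, -0.068], 1], [[0, 0, 0], [-0.031, 0, -0.1], 1], [[0, 0, 0], [-0.042, 0, -0.135], 1], [[-0.003, 0.004, -0.001], [-0.0515, 0, -0.168], 1], [[-0.003, 0.004, -0.001], [-0.0515, 0, -0.168], 1], [[-0.003, 0.004, -0.001], [-0.0515, 0, -0.168], 1], [[-0.003, 0.004, -0.001], [-0.0515, 0, -0.168], 1]]'

```text
time: 8.53
eef_pos: [0.4691, -0.2572, 0.1182]
tcp_rot: [-0.706, 0.001, 0.001, 0.708]
contact_force: [0.0, 0.4, 0.5]
opening: 1.002
```

```bash
python3 w.py w3 .469 -.259; python3 g.py .47,-.2585,.022,0
```

```text
t 8.53 tcp [ 0.4691 -0.2572  0.1182]
top 3446 [ 0.4681 -0.2576] 0.025 z 0.0461 px [286 175] [353 240]
rim 1662 [ 0.4649 -0.261 ] 0.0388 z 0.0139 px [268 145] [362 231]
t 8.58 p [ 0.4695 -0.2567  0.1186] open 0.997 F [-0.1 -0.3  0.7] q [-0.69  0.11  2.01 -0.    1.03 -2.26]
[[1.0, -0.003, -0.0], [0.0, 0.002, 1.0], [-0.003, -1.0, 0.002]]
.47,-.2585,.022,0 [-0.002   0.0004 -0.0027] [ 0.0008  0.0966 -0.002 ]
```

View pics/w3.png

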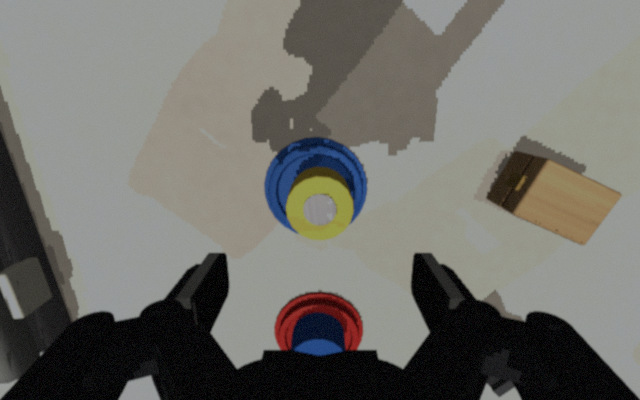

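The yellow mount is centred near (320,205) in the blue nest, so I'll descend and grip.

>>> jog_arm --deltas '[[[0, 0, 0], [-0.001, 0.025, -0.001], 1], [[0, 0, 0], [-0.001, 0.05, -0.001], 1], [[-0.002, 0, -0.003], [-0.001, 0.075, -0.001], 1], [[-0.002, 0, -0.003], [-0.001, 0.09, -0.001], 1], [[-0.002, 0, -0.003], [-0.001, 0.098, -0.001], 1], [[-0.002, 0, -0.003], [-0.001, 0.098, -0.001], 1], [[-0.002, 0, -0.003], [-0.001, 0.098, -0.001], 0.7], [[-0.002, 0, -0.003], [-0.001, 0.098, -0.001], 0.5], [[-0.002, 0, -0.003], [-0.001, 0.098, -0.001], 0], [[-0.002, 0, -0.003], [-0.001, 0.098, -0.001], 0]]' --force 60

```text
time: 9.42
eef_pos: [0.4697, -0.2586, 0.0227]
tcp_rot: [0.708, 0.001, 0.001, -0.706]
contact_force: [-0.4, -0.5, -0.5]
opening: 0.566
```

>>> jog_arm --deltas '[[[0, 0, 0], [0, 0, 0], 0], [[0, 0, 0], [0, 0, 0], 0], [[0, 0, 0], [0, 0, 0], 0], [[0, 0, 0], [0, 0, 0], 0], [[0, 0, 0], [0, -0.01, 0], 0], [[0, 0, 0], [0, -0.03, 0], 0], [[0, 0, 0], [0, -0.06, 0], 0], [[0, 0, 0], [0, -0.09, 0], 0], [[0, 0, 0], [0, -0.1, 0], 0], [[0, 0, 0], [0, -0.1, 0], 0]]'

```text
time: 10.25
eef_pos: [0.4713, -0.2599, 0.1267]
tcp_rot: [0.71, 0.004, 0.003, -0.704]
contact_force: [1.2, -0.2, -1.1]
opening: 0.563
```

```bash
python3 held.py h3 yellow .465 -.261; python3 g.py .4565,.0845,.12,0
```

```text
tcp [ 0.4713 -0.2599  0.1267] held top circle tool x,z [-0.0008 -0.0007] 0.0257 tool y of top -0.0234 slope [-0.005  0.   ] world z top 0.15 6637
rim 1594 [ 0.4645 -0.2609] 0.0389
t 10.3 p [ 0.47   -0.2588  0.124 ] open 0.566 F [-0.3 -0.5 -1.5] q [-0.69  0.1   2.01  0.    1.03 -2.26]
[[1.0, 0.006, -0.001], [0.001, -0.005, 1.0], [0.006, -1.0, -0.005]]
.4565,.0845,.12,0 [0.0046 0.0005 0.0059] [-0.0133  0.0023  0.3433]
```

View pics/h3.png

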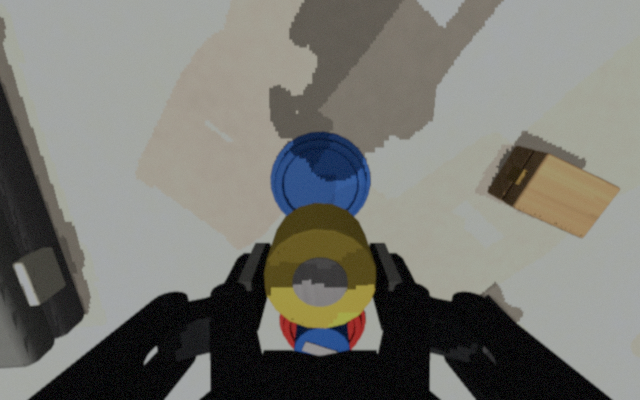

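The yellow mount is held at (320,270). I'll carry it over to the yellow nest.

>>> jog_arm --deltas '[[[0, 0, 0], [0, 0, 0.012], 0], [[0, 0, 0], [-0.001, 0, 0.036], 0], [[0, 0, 0], [-0.003, 0, 0.068], 0], [[0, 0, 0], [-0.004, 0, 0.1], 0], [[0, 0, 0], [-0.006, 0, 0.135], 0], [[0, 0, 0], [-0.007, 0, 0.17], 0], [[0, 0, 0], [-0.009, 0, 0.205], 0], [[0, 0, 0], [-0.01, 0, 0.24], 0], [[0, 0, 0], [-0.011, 0, 0.275], 0], [[0, 0, 0], [-0.012, 0, 0.3], 0]]'

```text
time: 11.13
eef_pos: [0.4549, 0.0444, 0.1198]
tcp_rot: [0.708, 0.001, -0.0, -0.706]
contact_force: [-0.1, -0.9, -0.8]
opening: 0.566
```

```bash
python3 g.py .456,.085,.12,0
```

```text
t 11.13 p [0.4549 0.0444 0.1198] open 0.566 F [-0.1 -0.9 -0.8] q [-0.12 -0.08  2.19 -0.    1.03 -1.69]
[[1.0, 0.001, -0.002], [0.002, -0.003, 1.0], [0.001, -1.0, -0.003]]
.456,.085,.12,0 [0.0031 0.0018 0.0006] [ 0.0012 -0.0003  0.0406]
```

>>> jog_arm --deltas '[[[0, 0, 0], [0.001, 0, 0.02], 0], [[0, 0, 0], [0.001, 0, 0.032], 0], [[0.003, 0, 0], [0.001, 0, 0.0405], 0], [[0.003, 0, 0], [0.001, 0, 0.0405], 0], [[0.003, 0, 0], [0.001, 0, 0.0405], 0], [[0.003, 0, 0], [0.001, 0, 0.0405], 0]]'

```text
time: 11.63
eef_pos: [0.4554, 0.0844, 0.119]
tcp_rot: [0.707, 0.0, -0.001, -0.707]
contact_force: [0.8, -0.2, -0.7]
opening: 0.566
```

```bash
python3 held.py h4 yellow .455 .0845; python3 g.py .456,.085,.023,0
```

```text
tcp [0.4554 0.0844 0.119 ] held top circle tool x,z [-0.0011  0.0001] 0.0253 tool y of top -0.0234 slope [-0.006  0.   ] world z top 0.1423 6499
rim 1507 [0.4547 0.0847] 0.0388
t 11.68 p [0.4557 0.0842 0.1192] open 0.567 F [ 0.2 -0.9 -1. ] q [-0.04 -0.06  2.18 -0.    1.03 -1.61]
[[1.0, -0.0, -0.001], [0.001, -0.0, 1.0], [-0.0, -1.0, -0.0]]
.456,.085,.023,0 [ 0.0003  0.0007 -0.0002] [0.0003 0.0962 0.0008]
```

>>> jog_arm --deltas '[[[0, 0, 0], [0, 0.02, 0.0005], 0], [[0, 0, 0], [0, 0.045, 0.0005], 0], [[0, 0, 0], [0, 0.067, 0.0005], 0], [[0, 0, 0], [0, 0.082, 0.0005], 0], [[0, 0, 0], [0, 0.089, 0.0005], 0], [[0, 0, 0], [0, 0.093, 0.0005], 0], [[0, 0, 0], [0, 0.095, 0.0005], 0], [[0, 0, 0], [0, 0.095, 0.0005], 0], [[0, 0, 0], [0, 0.095, 0.0005], 0]]'

```text
time: 12.43
eef_pos: [0.4566, 0.0845, 0.0252]
tcp_rot: [0.707, 0.001, 0.0, -0.707]
contact_force: [0.4, 0.6, -0.9]
opening: 0.56
```

```bash
python3 g.py .456,.085,.0225,0
```

```text
t 12.43 p [0.4566 0.0845 0.0252] open 0.56 F [ 0.4  0.6 -0.9] q [-0.04  0.11  2.21 -0.    0.82 -1.61]
[[1.0, 0.002, -0.0], [0.0, -0.0, 1.0], [0.002, -1.0, -0.0]]
.456,.085,.0225,0 [0.0004 0.0004 0.0018] [-0.0006  0.0027  0.0005]
```

>>> jog_arm --deltas '[[[0, 0, 0], [-0.0005, 0.0015, 0], 0], [[0, 0, 0], [-0.0005, 0.003, 0], 0], [[0, 0, 0], [-0.0005, 0.003, 0], 0], [[0, 0, 0], [-0.0005, 0.003, 0], 0.7], [[0, 0, 0], [-0.0005, 0.003, 0], 0.85], [[0, 0, 0], [-0.0005, 0.003, 0], 1], [[0, 0, 0], [-0.0005, 0.003, 0], 1], [[0, 0, 0], [-0.0005, 0.003, 0], 1], [[0, 0, 0], [-0.0005, 0.003, 0], 1], [[0, 0, 0], [-0.0005, 0.003, 0], 1]]'

```text
time: 13.27
eef_pos: [0.4561, 0.0846, 0.0223]
tcp_rot: [0.707, 0.001, 0.001, -0.707]
contact_force: [0.7, 0.2, 0.1]
opening: 0.997
```

>>> jog_arm --deltas '[[[0, 0, 0], [0, -0.01, 0], 1], [[0, 0, 0], [0, -0.03, 0], 1], [[0, 0, 0], [0, -0.06, 0], 1], [[0, 0, 0], [0, -0.09, 0], 1], [[0, 0, 0], [0, -0.1, 0], 1], [[0, 0, 0], [0, -0.1, 0], 1]]'

```text
time: 13.77
eef_pos: [0.4586, 0.0846, 0.1262]
tcp_rot: [0.707, 0.004, 0.003, -0.707]
contact_force: [0.2, -0.7, 0.2]
opening: 1.002
```

```bash
python3 w.py w4 .455 .0845; python3 g.py .6075,-.2585,.12,0
```

```text
t 13.77 tcp [0.4586 0.0846 0.1262]
top 3270 [0.4552 0.084 ] 0.0251 z 0.0461 px [287 168] [352 231]
rim 1678 [0.4549 0.0845] 0.0389 z 0.0138 px [275 143] [365 229]
t 13.82 p [0.457  0.0846 0.1238] open 1.004 F [ 0.3  0.3 -1.1] q [-0.04 -0.07  2.17 -0.    1.03 -1.61]
[[1.0, 0.006, -0.001], [0.001, -0.001, 1.0], [0.006, -1.0, -0.001]]
.6075,-.2585,.12,0 [0.0005 0.0005 0.0056] [ 0.1503  0.0048 -0.3432]
```

View pics/w4.png

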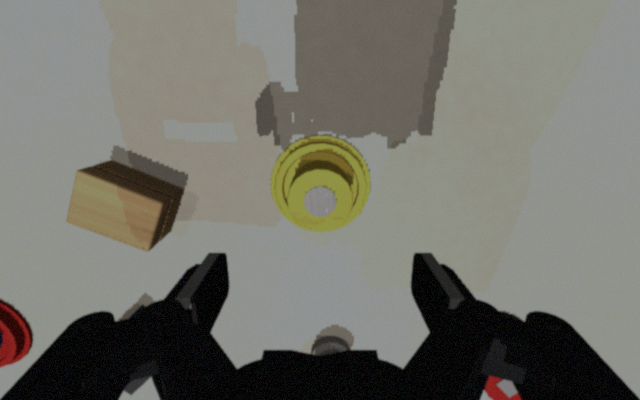

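The yellow mount is seated in the middle of the yellow nest at (320,200). Next is the blue mount.

>>> jog_arm --deltas '[[[0, 0, 0], [0.015, 0, -0.034], 1], [[0, 0, 0], [0.03, 0, -0.068], 1], [[0, 0, 0], [0.045, 0, -0.103], 1], [[0, 0, 0], [0.06, 0, -0.137], 1], [[0, 0, 0], [0.075, 0, -0.171], 1], [[0, 0, 0], [0.09, 0, -0.205], 1], [[0, 0, 0], [0.105, 0, -0.24], 1], [[0, 0, 0.005], [0.12, 0, -0.274], 1], [[0, 0, 0.005], [0.135, 0.003, -0.308], 1], [[0, 0, 0.005], [0.15, 0.004, -0.343], 1]]'

```text
time: 14.65
eef_pos: [0.606, -0.2592, 0.117]
tcp_rot: [-0.706, 0.001, 0.001, 0.708]
contact_force: [1.7, 0.9, -0.7]
opening: 1.0
```

>>> jog_arm --deltas '[[[0, 0, 0], [0, 0, 0], 1], [[0, 0, 0], [0, 0, 0], 1], [[0, 0, 0], [0, 0, 0], 1]]'

```text
time: 14.9
eef_pos: [0.6044, -0.2581, 0.114]
tcp_rot: [-0.705, 0.003, 0.003, 0.709]
contact_force: [0.4, -0.1, 0.1]
opening: 0.997
```

```bash
python3 w.py w5 .6075 -.2585; python3 g.py .6075,-.2585,.022,0
```

```text
t 14.9 tcp [ 0.6044 -0.2581  0.114 ]
top 3526 [ 0.6071 -0.2593] 0.025 z 0.0461 px [284 183] [352 247]
rim 1943 [ 0.6111 -0.2589] 0.0391 z 0.0139 px [272 160] [365 250]
t 14.95 p [ 0.6047 -0.2576  0.1148] open 0.999 F [ 0.1  0.3 -0.2] q [-0.56  0.36  1.7   0.    1.08 -2.13]
[[1.0, -0.008, -0.001], [0.001, 0.005, 1.0], [-0.008, -1.0, 0.005]]
.6075,-.2585,.022,0 [-0.0051  0.0006 -0.0075] [ 0.0035  0.0927 -0.0014]
```

View pics/w5.png

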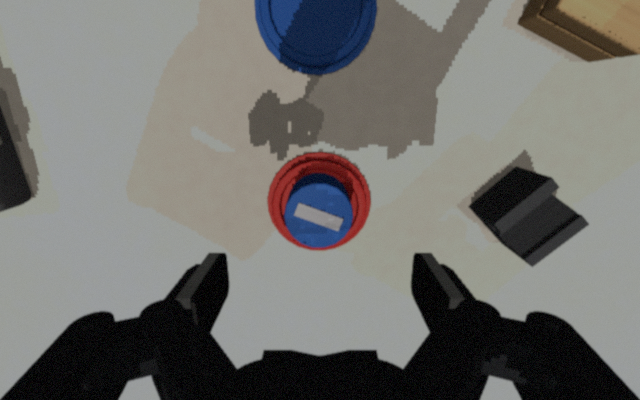

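The blue mount is at (319,213) in the red nest. I'll shift +3 mm in x, descend and grip.

>>> jog_arm --deltas '[[[0, 0, 0], [0.003, 0.025, -0.001], 1], [[0, 0, 0], [0.003, 0.05, -0.001], 1], [[-0.005, 0, -0.007], [0.003, 0.072, -0.001], 1], [[-0.005, 0, -0.007], [0.003, 0.086, -0.001], 1], [[-0.005, 0, -0.007], [0.003, 0.094, -0.001], 1], [[-0.005, 0, -0.007], [0.003, 0.094, -0.001], 1], [[-0.005, 0, -0.007], [0.003, 0.094, -0.001], 0.7], [[-0.005, 0, -0.007], [0.003, 0.094, -0.001], 0.5], [[-0.005, 0, -0.007], [0.003, 0.094, -0.001], 0], [[-0.005, 0, -0.007], [0.003, 0.094, -0.001], 0]]' --force 60

```text
time: 15.78
eef_pos: [0.6086, -0.2591, 0.0233]
tcp_rot: [0.708, 0.001, 0.001, -0.706]
contact_force: [0.6, -0.2, -0.7]
opening: 0.566
```

>>> jog_arm --deltas '[[[0, 0, 0], [0, 0, 0], 0], [[0, 0, 0], [0, 0, 0], 0], [[0, 0, 0], [0, 0, 0], 0], [[0, 0, 0], [0, 0, 0], 0], [[0, 0, 0], [0, -0.01, 0], 0], [[0, 0, 0], [0, -0.03, 0], 0], [[0, 0, 0], [0, -0.06, 0], 0], [[0, 0, 0], [0, -0.09, 0], 0], [[0, 0, 0], [0, -0.1, 0], 0], [[0, 0, 0], [0, -0.1, 0], 0]]'

```text
time: 16.62
eef_pos: [0.6105, -0.2602, 0.1281]
tcp_rot: [0.709, 0.004, 0.003, -0.705]
contact_force: [0.1, 0.8, -0.3]
opening: 0.561
```

```bash
python3 held.py h5 blue .611 -.259; python3 g.py .466,-.2605,.12,0
```

```text
tcp [ 0.6105 -0.2602  0.1281] held top circle tool x,z [-0.0017  0.0002] 0.0252 tool y of top -0.0227 slope [-0.006 -0.002] world z top 0.1509 6973
rim 1455 [ 0.611  -0.2589] 0.0389
t 16.67 p [ 0.609  -0.2594  0.125 ] open 0.566 F [ 0.  -0.4 -2. ] q [-0.56  0.35  1.69 -0.    1.09 -2.13]
[[1.0, 0.006, -0.001], [0.001, -0.004, 1.0], [0.006, -1.0, -0.004]]
.466,-.2605,.12,0 [0.004  0.0006 0.0062] [-0.1431  0.0041 -0.001 ]
```

View pics/h5.png

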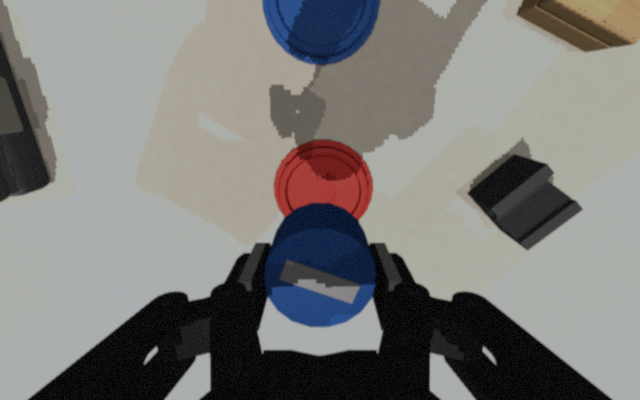

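The blue mount is held at (320,265). Now to the blue nest.

>>> jog_arm --deltas '[[[0, 0, 0], [-0.012, 0, 0], 0], [[0, 0, 0], [-0.035, 0, 0], 0], [[0, 0, 0], [-0.06, 0, 0], 0], [[0, 0, 0], [-0.085, 0, 0], 0], [[0, 0, 0], [-0.11, 0, 0], 0], [[0.004, 0, 0.006], [-0.13, 0.002, -0.001], 0], [[0.004, 0, 0.006], [-0.143, 0.004, -0.001], 0], [[0.004, 0, 0.006], [-0.143, 0.004, -0.001], 0], [[0.004, 0, 0.006], [-0.143, 0.004, -0.001], 0], [[0.004, 0, 0.006], [-0.143, 0.004, -0.001], 0]]'

```text
time: 17.5
eef_pos: [0.4661, -0.2602, 0.119]
tcp_rot: [-0.707, 0.0, 0.0, 0.708]
contact_force: [0.8, -0.6, -1.1]
opening: 0.565
```

```bash
python3 held.py h6 blue .4647 -.261; python3 g.py .4664,-.261,.0245,0
```

```text
tcp [ 0.4661 -0.2602  0.119 ] held top circle tool x,z [-0.0015 -0.0001] 0.0252 tool y of top -0.0228 slope [-0.006 -0.002] world z top 0.1418 6990
rim 1524 [ 0.4648 -0.2609] 0.0388
t 17.55 p [ 0.4665 -0.2603  0.1195] open 0.566 F [ 0.7  0.  -1.8] q [-0.7   0.1   2.01  0.    1.03 -2.27]
[[1.0, -0.0, -0.001], [0.001, 0.001, 1.0], [-0.0, -1.0, 0.001]]
.4664,-.261,.0245,0 [-0.0006  0.0009 -0.0002] [-0.0001  0.095  -0.0007]
```

>>> jog_arm --deltas '[[[0, 0, 0], [0, 0.02, -0.0005], 0], [[0, 0, 0], [0, 0.045, -0.0005], 0], [[0, 0, 0], [0, 0.067, -0.0005], 0], [[0, 0, 0], [0, 0.082, -0.0005], 0], [[0, 0, 0], [0, 0.089, -0.0005], 0], [[0, 0, 0], [0, 0.093, -0.0005], 0], [[0, 0, 0], [0, 0.095, -0.0005], 0], [[0, 0, 0], [0, 0.095, -0.0005], 0], [[0, 0, 0], [0, 0.095, -0.0005], 0]]'

```text
time: 18.3
eef_pos: [0.4674, -0.2614, 0.0256]
tcp_rot: [0.707, 0.001, 0.0, -0.707]
contact_force: [0.3, -0.7, -1.1]
opening: 0.563
```

```bash
python3 g.py .4664,-.261,.0232,0
```

```text
t 18.3 p [ 0.4674 -0.2614  0.0256] open 0.563 F [ 0.3 -0.7 -1.1] q [-0.7   0.25  2.04  0.    0.85 -2.27]
[[1.0, 0.001, -0.001], [0.001, -0.001, 1.0], [0.001, -1.0, -0.001]]
.4664,-.261,.0232,0 [0.0008 0.001  0.0014] [-0.001   0.0024  0.0004]
```

>>> jog_arm --deltas '[[[0, 0, 0], [-0.001, 0.0015, 0], 0], [[0, 0, 0], [-0.001, 0.0025, 0], 0], [[0, 0, 0], [-0.001, 0.0025, 0], 0], [[0, 0, 0], [-0.001, 0.0025, 0], 0.7], [[0, 0, 0], [-0.001, 0.0025, 0], 0.85], [[0, 0, 0], [-0.001, 0.0025, 0], 1], [[0, 0, 0], [-0.001, 0.0025, 0], 1], [[0, 0, 0], [-0.001, 0.0025, 0], 1], [[0, 0, 0], [-0.001, 0.0025, 0], 1], [[0, 0, 0], [-0.001, 0.0025, 0], 1]]'

```text
time: 19.13
eef_pos: [0.4664, -0.2614, 0.0231]
tcp_rot: [0.707, 0.001, 0.0, -0.707]
contact_force: [-0.1, -0.2, -0.7]
opening: 1.003
```

>>> jog_arm --deltas '[[[0, 0, 0], [0, -0.01, 0], 1], [[0, 0, 0], [0, -0.03, 0], 1], [[0, 0, 0], [0, -0.06, 0], 1], [[0, 0, 0], [0, -0.09, 0], 1], [[0, 0, 0], [0, -0.1, 0], 1], [[0, 0, 0], [0, -0.1, 0], 1]]'

```text
time: 19.63
eef_pos: [0.4683, -0.263, 0.1274]
tcp_rot: [0.709, 0.003, 0.002, -0.705]
contact_force: [0.3, -0.0, -0.0]
opening: 1.001
```

```bash
python3 w.py w6 .4647 -.261; python3 g.py .632,.261,.12,0
```

```text
t 19.63 tcp [ 0.4683 -0.263   0.1274]
top 3245 [ 0.4655 -0.2619] 0.0251 z 0.0461 px [290 169] [355 231]
rim 1643 [ 0.4649 -0.261 ] 0.0388 z 0.0138 px [278 143] [368 229]
t 19.68 p [ 0.467  -0.262   0.1248] open 0.999 F [-0.6  0.6 -1.2] q [-0.7   0.09  2.01  0.    1.04 -2.27]
[[1.0, 0.004, -0.001], [0.001, -0.003, 1.0], [0.004, -1.0, -0.003]]
.632,.261,.12,0 [0.0033 0.001  0.0044] [0.1655 0.0038 0.5228]
```

View pics/w6.png

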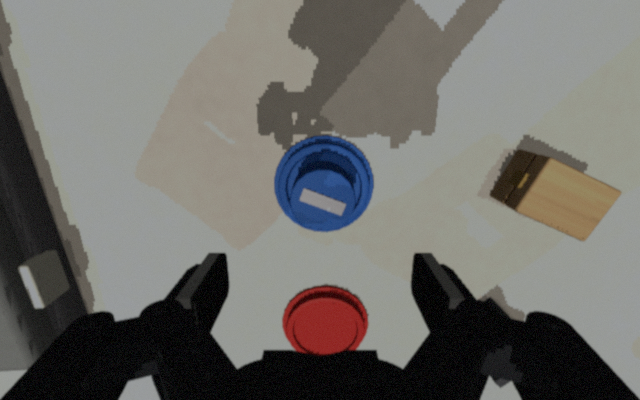

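The blue mount is seated in the blue nest at (323,200), and the red nest at (325,320) is empty. I'll go back for the red mount.

>>> jog_arm --deltas '[[[0, 0, 0], [0.011, 0, 0.035], 1], [[0, 0, 0], [0.022, 0, 0.07], 1], [[0, 0, 0], [0.033, 0, 0.105], 1], [[0, 0, 0], [0.044, 0, 0.14], 1], [[0, 0, 0], [0.055, 0, 0.175], 1], [[0, 0, 0], [0.066, 0, 0.21], 1], [[0, 0, 0], [0.077, 0, 0.245], 1], [[0, 0, 0], [0.088, 0, 0.28], 1], [[0, 0, 0], [0.1, 0, 0.315], 1], [[0, 0, 0], [0.111, 0, 0.35], 1]]'

```text
time: 20.52
eef_pos: [0.5763, 0.09, 0.1213]
tcp_rot: [0.708, 0.0, -0.0, -0.706]
contact_force: [0.5, -0.3, 0.1]
opening: 0.998
```

```bash
python3 g.py .632,.261,.12,0
```

```text
t 20.52 p [0.5763 0.09   0.1213] open 0.998 F [ 0.5 -0.3  0.1] q [-0.02  0.2   1.89 -0.    1.05 -1.59]
[[1.0, -0.0, -0.001], [0.001, -0.003, 1.0], [-0.0, -1.0, -0.003]]
.632,.261,.12,0 [ 0.0032  0.0012 -0.0002] [0.0559 0.0008 0.1709]
```

>>> jog_arm --deltas '[[[0, 0, 0], [0.011, 0, 0.034], 1], [[0, 0, 0], [0.022, 0, 0.068], 1], [[0, 0, 0], [0.033, 0, 0.102], 1], [[0, 0, 0], [0.045, 0, 0.136], 1], [[0.003, 0, 0], [0.0555, 0, 0.171], 1], [[0.003, 0, 0], [0.0555, 0, 0.171], 1], [[0.003, 0, 0], [0.0555, 0, 0.171], 1], [[0.003, 0, 0], [0.0555, 0, 0.171], 1]]'

```text
time: 21.18
eef_pos: [0.6302, 0.2605, 0.118]
tcp_rot: [0.708, -0.001, -0.002, -0.706]
contact_force: [0.7, -1.0, 0.2]
opening: 0.999
```

```bash
python3 w.py w7 .631 .261; python3 g.py .632,.2607,.022,0
```

```text
t 21.18 tcp [0.6302 0.2605 0.118 ]
top 3431 [0.6314 0.2607] 0.0251 z 0.0461 px [287 178] [354 243]
rim 1711 [0.6308 0.2613] 0.039 z 0.0138 px [275 152] [368 237]
t 21.23 p [0.6304 0.26   0.1186] open 1.003 F [-0.3 -0.3 -0.6] q [ 0.24  0.41  1.64 -0.    1.1  -1.33]
[[1.0, -0.004, -0.001], [0.001, -0.002, 1.0], [-0.004, -1.0, -0.002]]
.632,.2607,.022,0 [ 0.0015  0.0005 -0.0037] [0.0019 0.0966 0.0009]
```

>>> jog_arm --deltas '[[[0, 0, 0], [0.002, 0.025, 0.001], 1], [[0, 0, 0], [0.002, 0.05, 0.001], 1], [[0.001, 0, -0.004], [0.002, 0.075, 0.001], 1], [[0.001, 0, -0.004], [0.002, 0.09, 0.001], 1], [[0.001, 0, -0.004], [0.002, 0.098, 0.001], 1], [[0.001, 0, -0.004], [0.002, 0.098, 0.001], 1], [[0.001, 0, -0.004], [0.002, 0.098, 0.001], 0.7], [[0.001, 0, -0.004], [0.002, 0.098, 0.001], 0.5], [[0.001, 0, -0.004], [0.002, 0.098, 0.001], 0], [[0.001, 0, -0.004], [0.002, 0.098, 0.001], 0]]' --force 60

```text
time: 22.07
eef_pos: [0.6339, 0.2613, 0.0233]
tcp_rot: [-0.707, -0.002, -0.001, 0.707]
contact_force: [-0.3, 0.4, -0.3]
opening: 0.562
```

>>> jog_arm --deltas '[[[0, 0, 0], [0, 0, 0], 0], [[0, 0, 0], [0, 0, 0], 0], [[0, 0, 0], [0, 0, 0], 0], [[0, 0, 0], [0, 0, 0], 0], [[0, 0, 0], [0, -0.01, 0], 0], [[0, 0, 0], [0, -0.03, 0], 0], [[0, 0, 0], [0, -0.06, 0], 0], [[0, 0, 0], [0, -0.09, 0], 0], [[0, 0, 0], [0, -0.1, 0], 0], [[0, 0, 0], [0, -0.1, 0], 0]]'

```text
time: 22.9
eef_pos: [0.636, 0.262, 0.1284]
tcp_rot: [-0.706, -0.005, -0.004, 0.708]
contact_force: [-0.0, 0.6, -2.0]
opening: 0.565
```

```bash
python3 held.py h7 red .631 .261; python3 g.py .612,-.2585,.12,0
```

```text
tcp [0.636  0.262  0.1284] held top circle tool x,z [-0.0027  0.0003] 0.0251 tool y of top -0.0227 slope [-0.     0.001] world z top 0.151 6186
rim 1533 [0.6308 0.2614] 0.0389
t 22.95 p [0.6343 0.2615 0.1252] open 0.567 F [-0.2 -0.9 -2.1] q [ 0.24  0.4   1.63 -0.    1.1  -1.33]
[[1.0, 0.008, -0.001], [0.001, 0.001, 1.0], [0.008, -1.0, 0.001]]
.612,-.2585,.12,0 [-0.0013  0.0007  0.0082] [-0.0227  0.0043 -0.52  ]
```

View pics/h7.png

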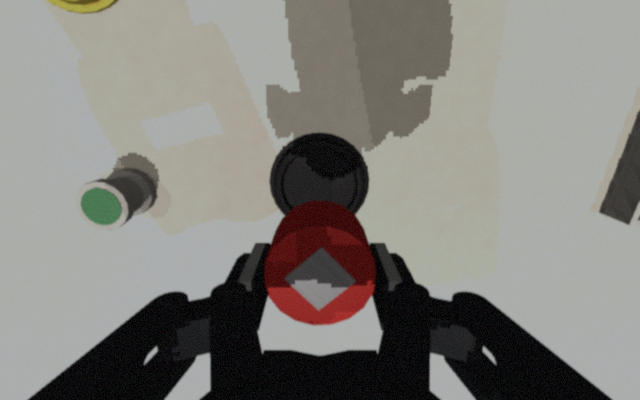

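The red mount is held at (320,265). I'll carry it over the loupe and V-block with more than 60 mm to spare.

>>> jog_arm --deltas '[[[0, 0, 0], [-0.001, 0, -0.012], 0], [[0, 0, 0], [-0.002, 0, -0.036], 0], [[0, 0, 0], [-0.003, 0, -0.07], 0], [[0, 0, 0], [-0.005, 0, -0.105], 0], [[0, 0, 0], [-0.006, 0, -0.14], 0], [[0, 0, 0], [-0.008, 0, -0.175], 0], [[0, 0, 0], [-0.009, 0, -0.21], 0], [[0, 0, 0], [-0.011, 0, -0.245], 0], [[0, 0, 0], [-0.012, 0, -0.28], 0], [[0, 0, 0.004], [-0.013, 0, -0.315], 0]]'

```text
time: 23.78
eef_pos: [0.6188, -0.0555, 0.1214]
tcp_rot: [-0.706, 0.0, 0.001, 0.708]
contact_force: [1.1, 0.0, -2.2]
opening: 0.562
```

```bash
python3 g.py .6138,-.259,.12,0
```

```text
t 23.78 p [ 0.6188 -0.0555  0.1214] open 0.562 F [ 1.1  0.  -2.2] q [-0.25  0.28  1.8   0.    1.07 -1.83]
[[1.0, -0.001, -0.0], [0.0, 0.002, 1.0], [-0.001, -1.0, 0.002]]
.6138,-.259,.12,0 [-0.0024  0.0004 -0.0014] [-0.0051  0.0009 -0.2035]
```

>>> jog_arm --deltas '[[[0, 0, 0], [-0.001, 0, -0.035], 0], [[0, 0, 0], [-0.002, 0, -0.07], 0], [[0, 0, 0], [-0.003, 0, -0.105], 0], [[0, 0, 0], [-0.004, 0, -0.14], 0], [[0, 0, 0], [-0.005, 0, -0.17], 0], [[-0.002, 0, -0.001], [-0.005, 0, -0.19], 0], [[-0.002, 0, -0.001], [-0.005, 0, -0.2035], 0], [[-0.002, 0, -0.001], [-0.005, 0, -0.2035], 0], [[-0.002, 0, -0.001], [-0.005, 0, -0.2035], 0], [[-0.002, 0, -0.001], [-0.005, 0, -0.2035], 0]]'

```text
time: 24.62
eef_pos: [0.6133, -0.2576, 0.1196]
tcp_rot: [-0.706, 0.0, 0.001, 0.708]
contact_force: [-0.2, 0.3, -1.7]
opening: 0.561
```

```bash
python3 held.py h8 red .611 -.259; python3 g.py .6138,-.259,.0245,0
```

```text
tcp [ 0.6133 -0.2576  0.1196] held top circle tool x,z [-0.0027 -0.0001] 0.0249 tool y of top -0.0227 slope [-0.001  0.   ] world z top 0.1423 6216
rim 1513 [ 0.6109 -0.2589] 0.0389
t 24.67 p [ 0.6135 -0.2574  0.12  ] open 0.562 F [-0.5  0.5 -1.1] q [-0.55  0.37  1.68  0.    1.09 -2.12]
[[1.0, -0.002, -0.002], [0.002, 0.002, 1.0], [-0.002, -1.0, 0.002]]
.6138,-.259,.0245,0 [-0.0018  0.0018 -0.002 ] [ 0.0004  0.0955 -0.0018]
```

>>> jog_arm --deltas '[[[0, 0, 0], [0, 0.02, -0.0015], 0], [[0, 0, 0], [0, 0.045, -0.0015], 0], [[-0.002, 0, -0.002], [0, 0.067, -0.0015], 0], [[-0.002, 0, -0.002], [0, 0.082, -0.0015], 0], [[-0.002, 0, -0.002], [0, 0.089, -0.0015], 0], [[-0.002, 0, -0.002], [0, 0.093, -0.0015], 0], [[-0.002, 0, -0.002], [0, 0.0955, -0.0015], 0], [[-0.002, 0, -0.002], [0, 0.0955, -0.0015], 0], [[-0.002, 0, -0.002], [0, 0.0955, -0.0015], 0]]'

```text
time: 25.42
eef_pos: [0.6143, -0.2592, 0.0259]
tcp_rot: [0.708, 0.001, 0.0, -0.707]
contact_force: [-0.7, -0.0, -0.5]
opening: 0.561
```

```bash
python3 g.py .6138,-.259,.0232,0
```

```text
t 25.42 p [ 0.6143 -0.2592  0.0259] open 0.561 F [-0.7 -0.  -0.5] q [-0.55  0.49  1.71 -0.    0.93 -2.12]
[[1.0, 0.002, -0.002], [0.002, -0.001, 1.0], [0.002, -1.0, -0.001]]
.6138,-.259,.0232,0 [0.0015 0.0019 0.0021] [-0.0005  0.0027  0.0002]
```

>>> jog_arm --deltas '[[[0, 0, 0], [-0.0005, 0.0015, 0], 0], [[0, 0, 0], [-0.0005, 0.0027, 0], 0], [[0, 0, 0], [-0.0005, 0.0027, 0], 0], [[0, 0, 0], [-0.0005, 0.0027, 0], 0.7], [[0, 0, 0], [-0.0005, 0.0027, 0], 0.85], [[0, 0, 0], [-0.0005, 0.0027, 0], 1], [[0, 0, 0], [-0.0005, 0.0027, 0], 1], [[0, 0, 0], [-0.0005, 0.0027, 0], 1], [[0, 0, 0], [-0.0005, 0.0027, 0], 1], [[0, 0, 0], [-0.0005, 0.0027, 0], 1]]'

```text
time: 26.25
eef_pos: [0.6139, -0.2592, 0.0232]
tcp_rot: [0.708, 0.001, 0.0, -0.707]
contact_force: [0.2, -0.6, -0.4]
opening: 1.001
```

>>> jog_arm --deltas '[[[0, 0, 0], [0, -0.01, 0], 1], [[0, 0, 0], [0, -0.03, 0], 1], [[0, 0, 0], [0, -0.06, 0], 1], [[0, 0, 0], [0, -0.09, 0], 1], [[0, 0, 0], [0, -0.12, 0], 1], [[0, 0, 0], [0, -0.13, 0], 1], [[0, 0, 0], [0, -0.13, 0], 1], [[0, 0, 0], [0, -0.13, 0], 1]]'

```text
time: 26.92
eef_pos: [0.6135, -0.259, 0.1534]
tcp_rot: [0.708, 0.002, 0.0, -0.706]
contact_force: [-0.4, -0.1, -0.7]
opening: 0.997
```

```bash
python3 w.py w8 .611 -.259
python3 - <<'E'
from h import *
from plant import ctrl
mt={"red":(.611,-.259),"yellow":(.455,.0845),"blue":(.465,-.261)}
ob={"case":(.45,-.07),"vblock":(.615,-.09),"loupe":(.637,.095)}
for n in ["scene","side"]:
    c=ctrl.read_camera(n);cv2.imwrite(f"pics/{n}9.png",c["pixels"]);uv=np.argwhere(c["range_z"]>0)[:,::-1];P,_=cloud(c,uv)
    def near(p,lo,hi,r):
        d=np.hypot(P[:,0]-p[0],P[:,1]-p[1]);return P[(d<r)&(P[:,2]>lo)&(P[:,2]<hi)]
    for k,p in mt.items():
        Q=near(p,.044,.052,.04)
        if len(Q)>5:print(n,k,len(Q),cv2.minEnclosingCircle(Q[:,:2].astype(np.float32)),Q[:,2].mean().round(4))
    for k,p in ob.items():
        Q=near(p,.025,.055,.055)
        if len(Q)>5:print(n,k,np.round(cv2.minAreaRect(Q[:,:2].astype(np.float32))[0],3))
E
```

```text
t 26.92 tcp [ 0.6135 -0.259   0.1534]
top 2663 [ 0.6119 -0.2598] 0.0251 z 0.0462 px [290 164] [349 221]
rim 1426 [ 0.611  -0.2587] 0.039 z 0.0139 px [279 141] [362 221]
scene red 544 ((0.6140838265419006, -0.2617914080619812), 0.02538895420730114) 0.0458
scene yellow 369 ((0.4577326476573944, 0.0817234218120575), 0.026476001366972923) 0.0459
scene blue 37 ((0.4749075472354889, -0.2697538733482361), 0.01683434471487999) 0.0457
scene case [ 0.468 -0.077]
scene vblock [ 0.616 -0.097]
scene loupe [0.64  0.093]
side red 231 ((0.6092346906661987, -0.2598309814929962), 0.026353945955634117) 0.0467
side yellow 608 ((0.45498090982437134, 0.08459016680717468), 0.025852300226688385) 0.0465
side blue 267 ((0.46394529938697815, -0.2604750692844391), 0.025655565783381462) 0.0467
side case [ 0.465 -0.074]
side vblock [ 0.614 -0.094]
side loupe [0.637 0.096]
```

View pics/w8.png

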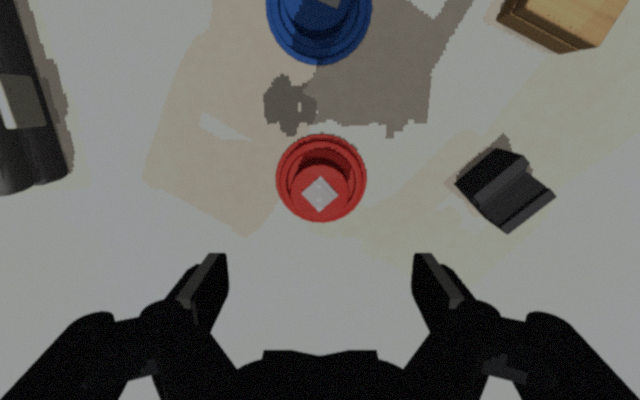

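View pics/side9.png

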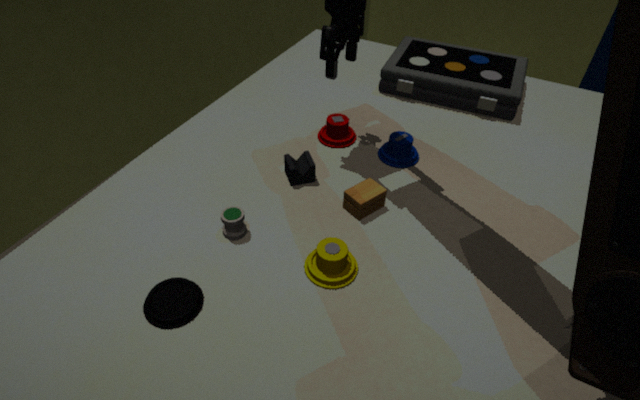

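The side view shows the red mount at (338,125), blue at (401,140) and yellow at (332,255), each in its own nest. The bystanders haven't moved and the gripper is clear, so I'm handing in.

```bash
python3 -c "
from plant import ctrl
print(ctrl.sign_off())"
```

```text
the job is handed in; nothing more can be done
None
```

All three mounts are standing in the nests of their own colour, and I handed the job in at about 27 s of the 88 s. The hand-in reports no verdict, so this rests on my own checks.

I parked the red mount in the black nest, moved yellow to the yellow nest and blue to the blue nest, then moved red to the red nest.

- **Mounts:** The wrist camera put each mount within about 1.5 mm of its nest's centre. Every top face was at 46 mm, which means the mounts are flat on the nest floors with the polished side up. The parked red mount showed the same.
- **Bystanders:** The case, V-block and loupe measured within about 1 mm of where they started. The gripper was open and well above everything at hand-in.
- **Disagreements:** The scene and side cameras differ from each other by 3–5 mm, a steady calibration offset, so I relied on the wrist camera. In the last scene picture only part of the blue mount's top registered (37 points), so that reading, about 13 mm off, is unreliable. The wrist and side views both show it seated.

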